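# Index the banding wheel by one hole

## Robot

A 6-joint arm with a two-finger parallel gripper is mounted at the origin on the work surface. World frame = base frame: x ahead of the robot, y to its left, z up, the work surface at z = 0. Lengths are in m, angles in rad, forces in N, time in s.
With the tool pointing down it reaches from about 0.325 to 1 m from the base axis. Payload 5.1 kg.
Tool frame: the origin (TCP) lies between the finger pads; the fingertips stand 25 mm ahead of it and the grasp point (between the pads) lies 6 mm ahead of it (tips_ahead is the distance from the TCP to the fingertips, in m); z points along the fingers, y is the line along which they close (so a half turn about z gives the same grasp; the last joint's range is limited). The gripper opens to 85 mm and grips with 20 to 120 N. Pads are 22 mm wide; open, the fingers measure 114 mm over their backs; the gripper's body (76 mm by 85 mm) begins 54 mm behind the grasp point. The pads swing forward as they close: fully open they stand 13 mm farther back than shut.
Start: joints at [-1.309, 0.124, 1.65, -0, 1.367, -0.083], TCP at [0.22, -0.612, 0.256] pointing down, gripper open.
Joint ranges: [-2.61, 2.61], [-1.02, 2.33], [0.03, 2.71], [-1.35, 4.49], [0.32, 2.68], [-2.91, 2.91]. Speed limits (rad/s): [2.57, 2.57, 3.14, 3.14, 3.14, 3.14].

## Interface

Orientations are given as a unit quaternion [x, y, z, w].
In Python, from rig import * gives the robot as it stands. The module is installed in compiled form; this text tells all that it offers. Calls block until the motion is done:
- reach(position, orientation): joint-space move of the TCP to a pose.
- move_l(position, attitude=None, speed=0.15): straight line of the TCP; attitude=None keeps the orientation; speed is the mean speed in m/s.
- set_joints(angles): joint-space move.
- let_go() and grasp(): open the fingers fully, or close them until they stop; the grip force is fixed at half the most.
- wait(seconds).
- inverse_kinematics(position, orientation): joint angles nearest the present ones, or None.
- grab_frame(name): name is "side" or "top"; returns a dict with "img" (420x560x3 uint8, red, green, blue), "z_map" (420x560 float32, m along the optical axis (not along the pixel's ray), 0 where there is no reading), "K" (3x3 intrinsics, pixels), "R" (3x3) and "t" (3): a world point X has camera coordinates R X + t. Camera axes: x right, y down, z forward; pixel columns grow to the right and rows downward; lengths in m; the calibration is good to about 2 mm. A picture is of the moment at which its call begins.
A pose or a line that the arm cannot do raises Unreachable and nothing moves.
- finish_job(): hands the job in; it is judged then, once.
Readings, each from a call of its own:
- get_t(): time.
- get_q(): joint angles.
- get_joint_vel(): joint speeds.
- get_effort(): joint torques, N m.
- get_ee_pos(): TCP position.
- get_ee_rot(): TCP orientation.
- get_force(): force on the tool from outside, world axes, zero at the start.
- get_ft_torque(): the same for the moment, N m.
- get_finger_gap(): opening from 0.0 (shut) to 1.0 (fully open).
- get_gripper_force(): force on a finger pad.
Only numpy, scipy, OpenCV 4.12 (cv2) and the standard library are available. Lean on these libraries where they do the work, as an engineer would, in place of code of your own. Each camera call takes 0.05 s, during which the arm holds its last target. There are 200 camera calls.

## Task

The bowl on the indexing banding wheel needs its next division brought round: press the spring plunger at the end of the wheel's arm down to free it, then push the wheel round anticlockwise (seen from above) by the upright plate beside the plunger, and let the plunger spring back up in the very next hole. This is all pressing and pushing, nothing is to be lifted or carried: leave the bowl standing in the middle of the wheel and do not disturb the other things on the bench.

Things in the scene. Friction and masses are not known exactly. Their poses are not given: they have to be found in the camera images.
- indexer: Fixed cast foot of a potter's indexing wheel, under an aluminium ring 280 mm across (top 53 mm up) with 12 holes, 12 mm wide, 30 degrees apart, 125 mm from the axis. Origin: on the vertical axis, at bench level. On it turns a disc 200 mm across, top 69 mm up, with a forked arm ending in a block 168 mm out that bears plunger and push plate; at the start the arm points along -x of this body.
- turntable (a joint): Angle of disc and arm, rad, positive anticlockwise from above: 0 at the start (plunger in the first hole), 0.524 at the next hole anticlockwise. Turning takes a push of 2 to 3 N at the push plate; it stays where left and can turn all the way round. With the plunger up in a hole it is locked, with about 0.7 degrees of play each way.
- plunger (a joint): Travel of the spring plunger, m: 0 up, 0.014 fully down; 4 N at first, 7 N at the bottom. Its 9 mm dowel stands up into the hole from under the ring, so pressing down frees the wheel, from about 0.010 on. Let go between holes it stays about 10 mm down, rubbing under the ring; turned slowly (under 50 mm/s at the cap) over a hole it snaps up by itself and locks the wheel.
- cap_top (a point): Centre of the top face of the plunger's round steel cap, 40 mm across, 168 mm from the wheel's axis; 100 mm above the bench when up, 86 mm when fully down. It moves with the plunger and the arm.
- push_face (a point): Point on the clockwise-facing side of the upright push plate that stands beside the cap, on its anticlockwise side: 24 mm from the cap's centre along the tangent, 118 mm above the bench. Plate: 42 mm wide along the radius, 9 mm thick, its top 136 mm up (36 mm above the raised cap). Push this face anticlockwise with a finger on the cap or just above it. It turns with the arm.
- dowel_tip (a point): Top of the plunger's dowel, 125 mm from the axis, seen through the window of the forked arm; up in a hole it stands 55 mm above the bench, 2 mm proud of the ring.
- next_hole (a point): Centre of the mouth, on top of the ring, of the hole to which the dowel must go: the next one anticlockwise from the first.
- bowl: Loose unglazed bowl, 116 mm across, 50 mm high, standing free on the middle of the wheel and turning with it. Origin: centre of its underside, 69 mm above the bench.
- glaze_jar: Bystander: loose white jar with a lid, 60 mm across, 85 mm high, standing beside the wheel. Origin: centre of its underside.
- tumbler: Bystander: loose unglazed tumbler, 68 mm across, 85 mm high, standing beside the wheel. Origin: centre of its underside.
- rib: Bystander: loose flat wooden rib 95 x 50 x 7 mm, lying on the bench. Origin: centre of its underside.
- mug: Bystander: loose white mug, 80 mm across, 90 mm high. Origin: centre of its underside.
- pinch_bowl: Bystander: loose terracotta bowl, 110 mm across, 45 mm high. Origin: centre of its underside.
- tile: Bystander: loose buff tile 100 x 100 x 9 mm. Origin: centre of its underside.
- paddle: Bystander: loose wooden bat 200 x 50 x 16 mm lying flat. Origin: centre of its underside.
There are look-alikes about, which are no part of the job. What is shaped like the bowl but blue, purple or turquoise is not meant.

How it is judged:
By the outcome, as a careful person would: the job done as asked, in the order asked, and still so for the second after the job is handed in, with the robot touching nothing.
It also fails if it takes over 42 s, if anything falls off the work surface, if the arm or the gripper's body presses on something with over 40 N, if the wrist force passes 120 N, or if a joint passes its speed limit or range.

## Working session

There is one attempt and no reset: what is moved stays moved. The work goes in short steps, each a Python script; the robot and the scene stay as the last script left them, time stands still between calls to the robot, and variables do not carry over. Pictures are saved under pics/ and viewed, at most 10 in all, crops included, and the job is handed in when it is done.

```bash
mkdir -p pics; python3 - <<'E'
from rig import *
import cv2,numpy as np,pickle
for n in("top","side"):
    f=grab_frame(n); pickle.dump(f,open(n+'.pkl','wb')); cv2.imwrite(f'pics/{n}0.png',f["img"][:,:,::-1])
    print(n,f["K"].tolist(),np.round(-f["R"].T@f["t"],3))
print(get_t(),get_ee_rot(),get_finger_gap())
E
```

```text
top [[389.3443217016289, 0.0, 281.9193414067224], [0.0, 389.3443217016289, 212.95620811720298], [0.0, 0.0, 1.0]] [ 0.497 -0.036  1.225]
side [[414.71916850139127, 0.0, 282.1034165498563], [0.0, 414.71916850139127, 211.08466092564498], [0.0, 0.0, 1.0]] [0.283 0.986 1.062]
0.1 [ 9.85174290e-01  1.71553658e-01 -1.04267637e-04 -9.74359822e-04] 1.0008263725896922
```

View pics/top0.png

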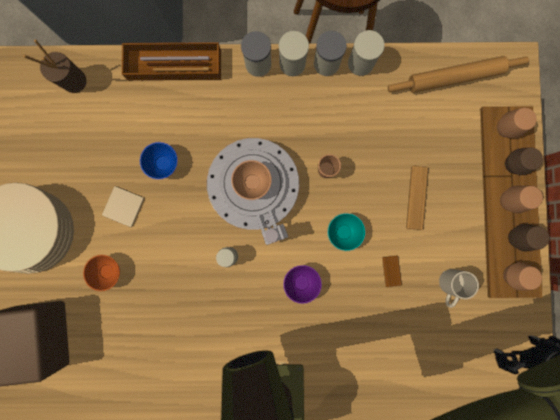

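View pics/side0.png

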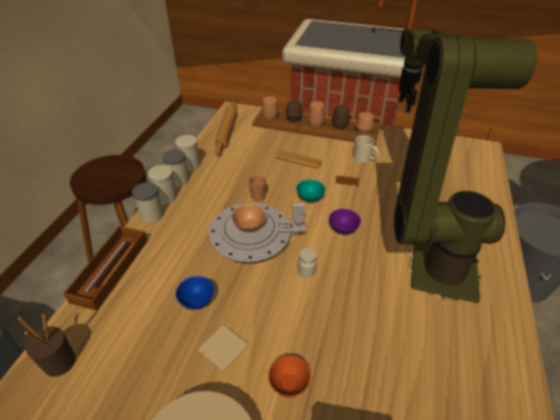

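The wheel is at (252,183) in the top view, with its arm and plunger block at (272,228). The terracotta bowl on it is at (252,180). Possible confusions are the blue bowl (159,160), turquoise bowl (347,232), purple bowl (302,284) and terracotta pinch bowl (102,272). I choose the one standing on the wheel. The jar (227,257) is close to the arm, clockwise or anticlockwise to be checked in a crop.

```bash
cat > h.py <<'E'
import numpy as np,pickle,cv2
def px(f,X):
    c=f["R"]@np.array(X)+f["t"]; p=f["K"]@c; return p[:2]/p[2]
def atz(f,u,v,z):
    o=-f["R"].T@f["t"]; d=f["R"].T@np.linalg.inv(f["K"])@np.array([u,v,1.]); return o+d*(z-o[2])/d[2]
def cloud(f):
    v,u=np.mgrid[:420,:560]; z=f["z_map"]; c=np.stack([(u-f["K"][0,2])/f["K"][0,0]*z,(v-f["K"][1,2])/f["K"][1,1]*z,z],-1)
    return (c-f["t"])@f["R"]
E
python3 - <<'E'
from h import *
f=pickle.load(open('top.pkl','rb'));s=pickle.load(open('side.pkl','rb'))
cv2.imwrite('pics/topc.png',cv2.resize(f["img"][130:280,190:390,::-1],None,fx=4,fy=4,interpolation=cv2.INTER_CUBIC))
cv2.imwrite('pics/sidec.png',cv2.resize(s["img"][170:290,190:350,::-1],None,fx=5,fy=5,interpolation=cv2.INTER_CUBIC))
P=cloud(f)
np.set_printoptions(linewidth=250)
print((P[205:245:2,254:294:2,2]*1000).astype(int))
# ring fit
m=np.abs(P[...,2]-.053)<.004; m[:, :200]=0;m[:,305:]=0;m[:130]=0;m[235:]=0
c,_=cv2.findContours(m.astype(np.uint8),0,1); c=max(c,key=cv2.contourArea); print(cv2.minEnclosingCircle(c)); (u,v),r=cv2.minEnclosingCircle(c); print(atz(f,u,v,.053),atz(f,u+r,v,.053))
E
```

```text
[[ 68  70  71  70  71  67  72  69  68  68  72  55  52  52  52  57  52  56  58  55]
 [ 68  70  70  70  70  64  71  73  73  70  53  57  52  52  56  50  56  51  54  -1]
 [ 67  71  68  66  69  66  69  72  67  51  54  59  50  53  47  55  54  51   2   0]
 [ 71  73  66  67  73  71  68  67  63  55  53  52  51  52  51  51  53  52  -2   0]
 [ 68  70  68  71  69  51  56  51  66  53  53  53  53  54  56  51  54   0   0   0]
 [ 65  69  67  55  52  52  53  53  65  71  50  55  53  55  52  54   0   0  -2  -1]
 [ 53  54  71  52  55  48  54  51  68  66  53  50  54  52  57   4   0   3  -1   0]
 [ 55  52  68  69  54  52  52  57  53  65  53  51  55  50   0   0   4  -2   2   0]
 [ 55  56  67  69  54  53  55  49  52  71  65  54   0  -1   0   1   1  -2   0   5]
 [ 54  51  49  63  58  53  54  56  55  69  69   0   0   1   0   2  -1   1   0  -2]
 [ 55  50  53  68  67  53  53  53   0   0  67   2 134  70  68   1   1   3   2   2]
 [ 52  52  55  69  63   4  -2  26  32  71  71  68 136 133  68  71   1   0   6   1]
 [ -1   3   3   1  70   0  67  96 101  98  99  71 134 135  71  67  -1   0   3  -2]
 [  0   0   0  -4  67  68  97  98 100  98 102  98  67 140  69  70   0   0   0   0]
 [  2   5   1   3  65  71 100 102 100  98  96  99  68 134 136  67  68  -5   3  -2]
 [ -1   1  -1   0   0 102  99 106  97 101 102 101  71 133 136  69  67   1  -1   1]
 [  0  -2   0  -2   0  70 100 103  98  98 103  98  66  71 136  71   0   2   1   0]
 [  1  -1   0   0   1  67  98 102 104 100 103  71  74   0   0   2   1   3   2  -1]
 [ -2   0  -3  -6  -1  -1  69  98 102  99  65   1  -5   0   0   0  -2  -2  -4  -3]
 [  5   2   1  -1  -2   0  68  69   0   0   0   0   0  -1   2   2  -2  -1   0   1]]
((252.0998992919922, 183.0592041015625), 45.99466323852539)
[0.6577055  0.04729401 0.053     ] [ 0.65643082 -0.09205929  0.053     ]
```

View pics/topc.png

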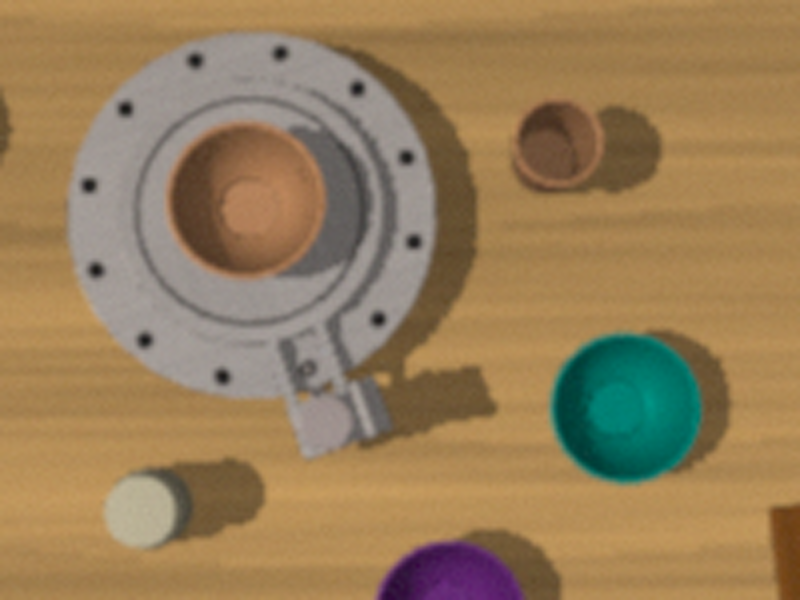

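View pics/sidec.png

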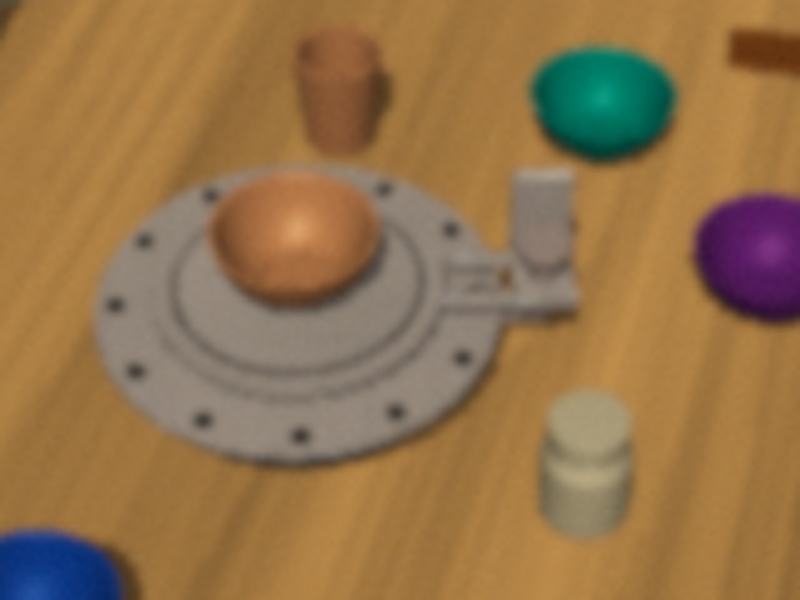

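Crop: the wheel's centre is near (252,207), the dowel is in its window at (308,368), the cap is at (325,418) and the push plate is at (370,408). The next hole anticlockwise is at (378,318). The chosen bowl is the terracotta one on the disc. Fitting the wheel pose from the holes next.

```bash
cat > pose.py <<'E'
from h import *
from scipy.optimize import least_squares
f=pickle.load(open('top.pkl','rb'))
H=np.array([(378,318),(414,242),(406,157),(357,89),(280,53),(195,61),(125,109),(89,185),(96,270),(145,340),(222,376)])
H=(H+.5)/4-.5+[190,130]
def model(p): return np.array([px(f,(p[0]+.125*np.cos(p[2]+k*np.pi/6),p[1]+.125*np.sin(p[2]+k*np.pi/6),.053)) for k in range(1,12)])
r=least_squares(lambda p:(model(p)-H).ravel(),[.658,.047,np.radians(195)])
cx,cy,th=r.x
E
python3 - <<'E'
from pose import *
from rig import *
print(cx,cy,np.degrees(th),np.sqrt(r.fun**2).max())
c=np.array([cx,cy]); e=np.array([np.cos(th),np.sin(th)])
print('cap model',c+.168*e)
P=cloud(f); m=np.abs(P[...,2]-.1)<.006; m[:225]=0;m[245:]=0;m[:,:262]=0;m[:,:]&=np.arange(560)<279
print('cap seen',np.median(P[m],0),P[m].mean(0),m.sum())
from scipy.spatial.transform import Rotation as R
for d in(0,15,32):
  a=th+np.radians(d)
  for s in(1,-1):
    y=s*np.array([np.cos(a),np.sin(a),0]);z=np.array([0,0,-1.]);q=R.from_matrix(np.c_[np.cross(y,z),y,z]).as_quat()
    for h in (.1,.23): print(d,s,h,np.round(inverse_kinematics([*(c+.168*np.array([np.cos(a),np.sin(a)])),h],q),2))
E
```

```text
0.6578623316034105 0.046242352034120214 199.6405083998585 0.24257711059689768
cap model [ 0.49963656 -0.01022539]
cap seen [ 0.50007535 -0.00964706  0.10030824] [ 0.50069825 -0.0085957   0.10013104] 146
0 1 0.1 [-0.13 -0.06  2.11 -0.    1.08  2.67]
0 1 0.23 [-0.13 -0.2   2.01 -0.    1.33  2.67]
0 -1 0.1 [-0.13 -0.06  2.11 -0.    1.08 -0.47]
0 -1 0.23 [-0.13 -0.2   2.01 -0.    1.33 -0.47]
15 1 0.1 [-0.2  -0.01  2.06 -0.    1.08  2.34]
15 1 0.23 [-0.2  -0.14  1.96 -0.    1.32  2.34]
15 -1 0.1 [-0.2  -0.01  2.06 -0.    1.08 -0.8 ]
15 -1 0.23 [-0.2  -0.14  1.96 -0.    1.32 -0.8 ]
32 1 0.1 [-0.25  0.08  1.98 -0.    1.09  1.99]
32 1 0.23 [-0.25 -0.06  1.88 -0.    1.32  1.99]
32 -1 0.1 [-0.25  0.08  1.98 -0.    1.09 -1.15]
32 -1 0.23 [-0.25 -0.06  1.88 -0.    1.32 -1.15]
```

```bash
cat > mv.py <<'E'
from pose import *
from rig import *
from scipy.spatial.transform import Rotation as R
def T(deg,off,tip):   # wheel angle, tangential offset of the finger from cap centre, fingertip height
    a=th+np.radians(deg); e=np.array([np.cos(a),np.sin(a),0]); t=np.array([-e[1],e[0],0]); z=np.array([0,0,-1.])
    return np.array([cx,cy,tip+.025])+.168*e+off*t, R.from_matrix(np.c_[np.cross(-e,z),-e,z]).as_quat()
def ft(deg):
    a=th+np.radians(deg); F=get_force(); return round(float(F@[-np.sin(a),np.cos(a),0]),1),round(float(F[2]),1)
E
python3 - <<'E'
from mv import *
grasp(); reach(*T(0,.006,.160)); print(get_t(),ft(0),get_finger_gap())
move_l(*T(0,.006,.106),speed=.1); print(ft(0))
for z in(.101,.098,.095,.092,.089,.0875):
    move_l(*T(0,.006,z),speed=.03); print(z,ft(0),get_ee_pos(),get_t())
f=grab_frame("side"); cv2.imwrite('pics/press.png',cv2.resize(f["img"][130:290,190:390,::-1],None,fx=3.7,fy=3.7,interpolation=cv2.INTER_CUBIC))
E
```

```text
3.225 (0.5, 1.4) -0.0043945274081052844
(1.2, -0.3)
0.101 (-0.5, -0.2) [ 0.50172495 -0.01586036  0.12616009] 4.2333
0.098 (-0.7, 2.9) [ 0.50221814 -0.01595039  0.12368437] 4.4833
0.095 (1.1, 4.1) [ 0.50224031 -0.01595018  0.12045479] 4.7333
0.092 (0.2, 4.4) [ 0.50216733 -0.01593828  0.11744133] 4.9833
0.089 (0.5, 5.6) [ 0.50212612 -0.01592049  0.11450834] 5.2333
0.0875 (0.3, 5.3) [ 0.50214467 -0.01593145  0.11314955] 5.4833
```

View pics/press.png

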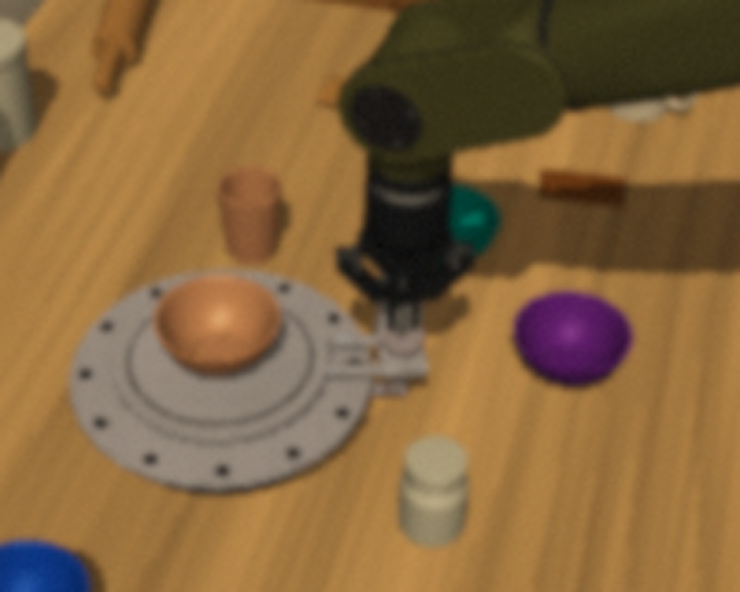

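The closed fingers are on the cap at (400,340), which is pressed about 12 mm down, with the plate behind them. Next I push round while pressed to about 15°, then raise the finger and push slowly until the plunger snaps in.

```bash
python3 - <<'E'
from mv import *
move_l(*T(0,.0125,.0872),speed=.03); print(ft(0),get_t())
d=0
while d<18:
    d+=2; move_l(*T(d,.0125,.0872),speed=.035); F=ft(d); print(d,F,round(get_t(),2))
    if F[0]<-15: break
else:
    f=grab_frame("top"); cv2.imwrite('pics/arc.png',cv2.resize(f["img"][130:280,190:390,::-1],None,fx=4,fy=4,interpolation=cv2.INTER_CUBIC))
E
```

```text
(0.2, 6.0) 5.9
2 (0.6, 5.5) 6.22
4 (-0.2, 5.7) 6.53
6 (0.0, 6.5) 6.85
8 (0.8, 6.7) 7.17
10 (0.8, 5.6) 7.48
12 (-0.5, 5.7) 7.8
14 (0.8, 5.9) 8.12
16 (0.8, 4.7) 8.43
18 (0.6, 6.3) 8.75
```

View pics/arc.png

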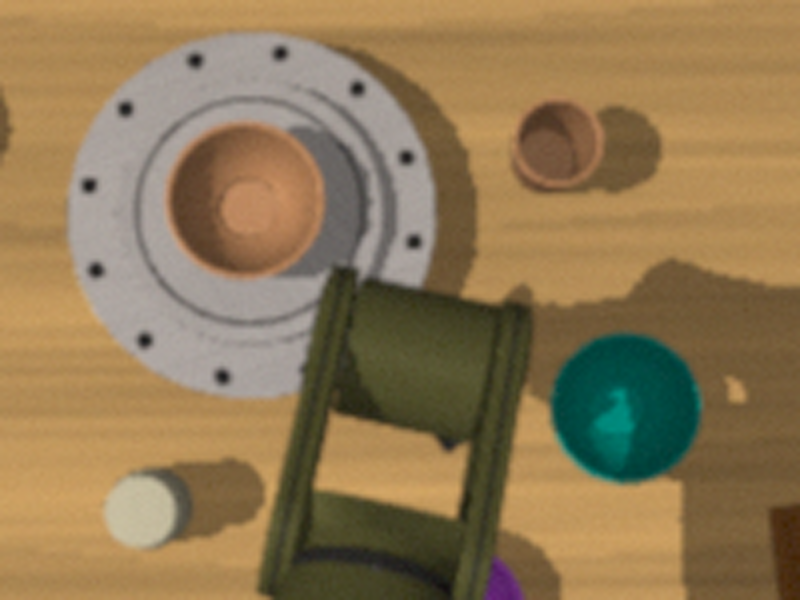

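The arm covers the plunger in this view. The wheel's arm is no longer at its old place (325,418), and the downward force is still on the cap, so the wheel has turned. Next: raise the finger clear of the cap and push slowly on.

```bash
python3 - <<'E'
from mv import *
move_l(*T(18,.0125,.104),speed=.05); print(ft(18),get_t())
d=18
while d<33:
    d+=1 if d<26 else .4; move_l(*T(d,.0125,.104),speed=.02); F=[ft(d) for _ in range(3)]; t=np.mean([x[0] for x in F]); print(round(d,1),F,round(get_t(),2))
    if t<-7: break
f=grab_frame("side"); cv2.imwrite('pics/snap.png',cv2.resize(f["img"][130:290,190:390,::-1],None,fx=3.7,fy=3.7,interpolation=cv2.INTER_CUBIC))
E
```

```text
(-0.3, 0.8) 9.2833
19 [(-0.3, -0.1), (-0.3, -0.1), (-0.3, -0.1)] 9.58
20 [(0.7, 0.7), (0.7, 0.7), (0.7, 0.7)] 9.88
21 [(0.5, -0.7), (0.5, -0.7), (0.5, -0.7)] 10.18
22 [(-1.3, 0.0), (-1.3, 0.0), (-1.3, 0.0)] 10.48
23 [(0.7, -0.0), (0.7, -0.0), (0.7, -0.0)] 10.78
24 [(-0.1, -0.3), (-0.1, -0.3), (-0.1, -0.3)] 11.08
25 [(-0.7, -1.0), (-0.7, -1.0), (-0.7, -1.0)] 11.38
26 [(-1.0, 0.3), (-1.0, 0.3), (-1.0, 0.3)] 11.68
26.4 [(-0.2, 0.9), (-0.2, 0.9), (-0.2, 0.9)] 11.93
26.8 [(-0.7, 0.9), (-0.7, 0.9), (-0.7, 0.9)] 12.18
27.2 [(-0.6, 0.7), (-0.6, 0.7), (-0.6, 0.7)] 12.43
27.6 [(-0.3, 0.1), (-0.3, 0.1), (-0.3, 0.1)] 12.68
28.0 [(-0.1, -0.2), (-0.1, -0.2), (-0.1, -0.2)] 12.93
28.4 [(0.3, 0.7), (0.3, 0.7), (0.3, 0.7)] 13.18
28.8 [(-0.4, -0.3), (-0.4, -0.3), (-0.4, -0.3)] 13.43
29.2 [(0.5, 0.7), (0.5, 0.7), (0.5, 0.7)] 13.68
29.6 [(0.1, 0.1), (0.1, 0.1), (0.1, 0.1)] 13.93
30.0 [(-0.5, -0.5), (-0.5, -0.5), (-0.5, -0.5)] 14.18
30.4 [(-2.9, 1.6), (-2.9, 1.6), (-2.9, 1.6)] 14.43
30.8 [(-7.7, 4.0), (-7.7, 4.0), (-7.7, 4.0)] 14.68
```

View pics/snap.png

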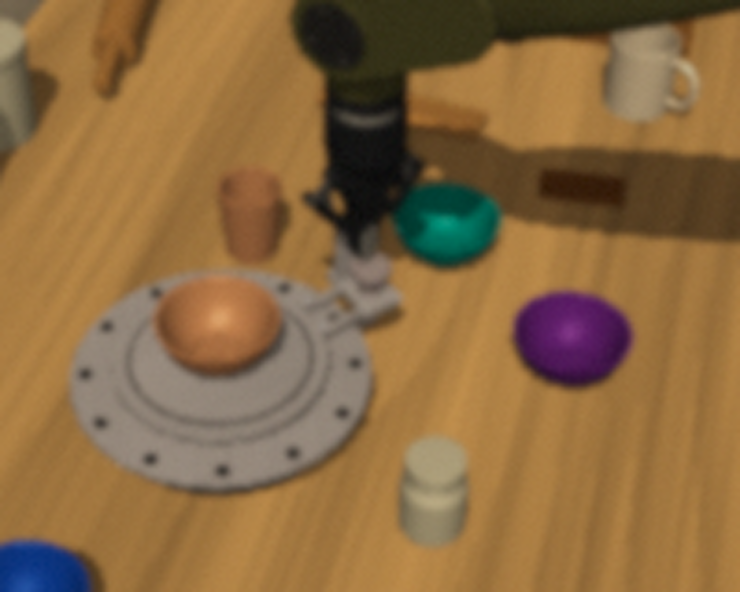

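The wheel is at the next hole: arm at (350,310), freed first hole visible at (355,362), cap up at (372,270). The push force rose to about 8 N, so it is locked. I'll back off, rise clear and check.

```bash
python3 - <<'E'
from mv import *
move_l(*T(30,.005,.105),speed=.05); move_l(*T(30,.005,.23),speed=.15)
p,q=T(30,0,.25); reach([.3,-.45,.26],q); wait(.5)
f=grab_frame("top"); cv2.imwrite('pics/end.png',cv2.resize(f["img"][130:280,190:390,::-1],None,fx=4,fy=4,interpolation=cv2.INTER_CUBIC))
P=cloud(f); c=T(30,0,.075)[0]; m=np.hypot(P[...,0]-c[0],P[...,1]-c[1])<.013
print(np.median(P[m],0),c,get_t(),get_force())
E
```

```text
[ 0.5484532  -0.08246018  0.10040241] [ 0.54906867 -0.08177303  0.1       ] 18.25 [-0.09121187 -0.365735    0.1925088 ]
```

View pics/end.png

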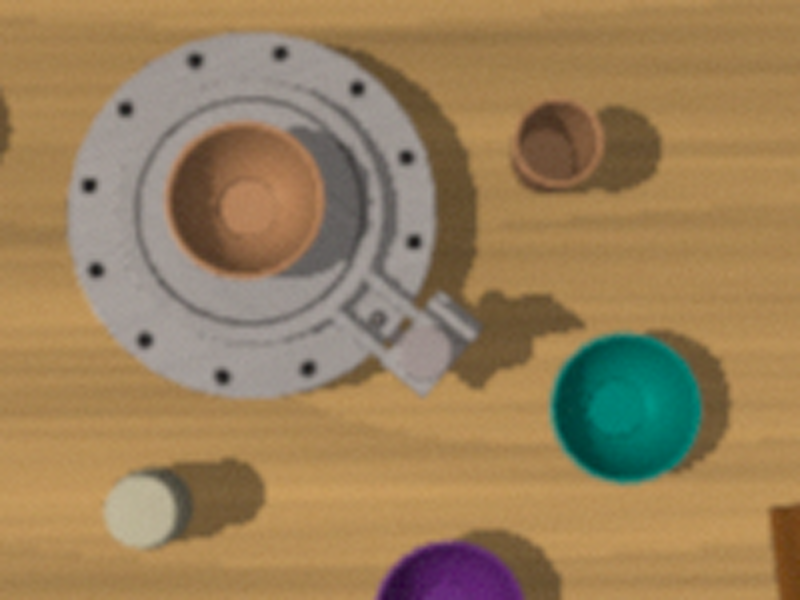

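The dowel now sits in the next hole at (378,318) and the cap is at full height (100 mm). The bowl is centred and the neighbouring objects in this view have not moved.

```bash
python3 -c "
from rig import *
print(finish_job())"
```

```text
the job is handed in; nothing more can be done
None
```

The wheel was turned one division anticlockwise and is locked, with the plunger up in the very next hole and the bowl still centred; nothing else in the final view had moved, and the job was handed in after about 18 s of robot time.

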